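# Sort the small parts after a separation

### The job

Tidy up the small parts in front of the fume hood: stand the two brown glass vials in the black tray and the two white stopcock plugs (red head, blue head) in the white tray, one to each bay, whichever bay you like, and stand the steel rod clamp in the green tray with its screws pointing along the tray's long side. Everything stands upright on the tray floor, the plugs on their coloured heads as now. Leave the big bottle and the flask where they are.

Things in the scene. Friction and masses are not known exactly. Their poses are not given: they have to be found in the camera images.
- vial_a_center (a point): brown glass sample vial with a black screw cap, standing upright: body 32 mm across, up to a shoulder 54 to 60 mm above its foot, cap 23 mm across, 76 mm tall in all, 60 g. Round, its yaw does not matter. Point: on its axis, half-way up (38 mm above the foot), z up. Grip the glass body from above, at this point or up to 10 mm higher; open fingers stay clear of tray walls that way.
- vial_b_center (a point): brown glass sample vial with a white screw cap, standing upright: body 32 mm across, up to a shoulder 54 to 60 mm above its foot, cap 23 mm across, 76 mm tall in all, 60 g. Round, its yaw does not matter. Point: on its axis, half-way up (38 mm above the foot), z up. Grip the glass body from above, at this point or up to 10 mm higher; open fingers stay clear of tray walls that way.
- plug_a_center (a point): white plastic stopcock plug standing on its round red head, stem up: head 34 mm across (grip ribs take it to 36) and 14 mm high, then a 24 mm collar up to 18 mm, then a slightly tapered white stem, 18 mm across at the collar and 16 mm at the top; 74 mm tall in all, 50 g. Yaw does not matter. Point: on its axis, half-way up (37 mm above the foot), z up. Grip the stem from above, 8 to 20 mm higher than this point, so that the fingertips stay above head and collar.
- plug_b_center (a point): white plastic stopcock plug standing on its round blue head, stem up: head 34 mm across (grip ribs take it to 36) and 14 mm high, then a 24 mm collar up to 18 mm, then a slightly tapered white stem, 18 mm across at the collar and 16 mm at the top; 74 mm tall in all, 50 g. Yaw does not matter. Point: on its axis, half-way up (37 mm above the foot), z up. Grip the stem from above, 8 to 20 mm higher than this point, so that the fingertips stay above head and collar.
- boss_center (a point): steel rod clamp (boss head) standing upright: a block 40 mm (its x) by 24 mm (its y) by 64 mm high with black grooves, and a brass thumb screw out of each x face (+x 46 mm up, -x 22 mm up; heads 18 mm across), 76 mm along x over the screws; 200 g. Point: centre of the block, half-way up (32 mm above the foot), z up. Grip the block from above across its 24 mm faces (fingers closing along its y), at this point or up to 12 mm higher.
- tray_black: black shallow open tray, fixed to the bench, 130 mm long (its y axis) by 70 mm wide (its x axis), 16 mm high, walls and floor 4 mm thick. Origin: centre of the underside, so its floor is 4 mm above the origin. z up; turned up to 0.35 rad about vertical. A 4 mm wide divider across the middle (along x), as high as the walls, makes two bays, each 62 mm (x) by 59 mm (y), centred at y = +31.5 and -31.5 mm. For the vials.
- tray_white: white shallow open tray, fixed to the bench, 130 mm long (its y axis) by 70 mm wide (its x axis), 16 mm high, walls and floor 4 mm thick. Origin: centre of the underside, so its floor is 4 mm above the origin. z up; turned up to 0.35 rad about vertical. A 4 mm wide divider across the middle (along x), as high as the walls, makes two bays, each 62 mm (x) by 59 mm (y), centred at y = +31.5 and -31.5 mm. For the plugs.
- tray_green: green shallow open tray, fixed to the bench, 130 mm long (its y axis) by 70 mm wide (its x axis), 16 mm high, walls and floor 4 mm thick. Origin: centre of the underside, so its floor is 4 mm above the origin. z up; turned up to 0.35 rad about vertical. Undivided, 62 by 122 mm inside. For the rod clamp, its x axis along the tray's y axis, either way round.
- bottle: bystander: large dark brown reagent bottle with black cap and blank label, 90 mm across, 200 mm tall, loose. Origin: centre of its foot. Not to be moved.
- flask: bystander: clear conical flask with a dark rubber bung, foot 84 mm across, 148 mm tall, loose. Origin: centre of its foot. Not to be moved.
Things that resemble listed ones, but are neither listed nor needed, are in the scene too. Leave any turquoise look-alike of the part that bears plug_a_center alone. There is more than one size of the part that bears boss_center; the job needs the smaller.

How it is judged:
By the outcome, as a careful person would: the job done as asked, in the order asked, and still so for the second after the job is handed in, with the robot touching nothing.
It also fails if it takes over 144 s, if anything falls off the work surface, if the arm or the gripper's body presses on something with over 40 N, if the wrist force passes 120 N, or if a joint passes its speed limit or range.

### The arm

A 6-joint arm with a two-finger parallel gripper is mounted at the origin on the work surface. World frame = base frame: x ahead of the robot, y to its left, z up, the work surface at z = 0. Lengths are in m, angles in rad, forces in N, time in s.
With the tool pointing down it reaches from about 0.35 to 0.775 m from the base axis. Payload 5.5 kg.
Tool frame: the origin (TCP) lies at the very end of the fingers, on their centre line; the grasp point (between the pads) lies 19 mm behind it; z points along the fingers, x is the direction in which the jaws open and shut, and the axes are right-handed (so a half turn about z gives the same grasp; the last joint's range is limited). The gripper opens to 85 mm and grips with 20 to 120 N. Pads are 22 mm wide; open, the fingers measure 114 mm over their backs; the gripper's body (76 mm by 85 mm) begins 54 mm behind the grasp point. The pads swing forward as they close: fully open they stand 13 mm farther back than shut.
Start: joints at [1.137, 0.313, 0.046, 1.304, 0, 1.431], TCP at [0.167, 0.55, 0.231] pointing down, gripper open.
Joint ranges: [-2.76, 2.76], [-0.86, 1.69], [-1.03, 1.26], [-2.2, 2.34], [-1.47, 1.5], [-3.14, 3.14]. Speed limits (rad/s): [2.57, 2.57, 3.14, 3.14, 3.14, 3.14].

### API

Orientations are given as a unit quaternion [x, y, z, w].
In Python, from plant import ctrl gives the robot as it stands.
- The arm moves only by the tool apply_moves, never from a script. Its arguments are lists of equal length, an entry for each row: "translation": the shift along the world's x, y, z in m, a list of three; "roll": the turn about the world's z in rad. In form: {"translation": [[dx, dy, dz], ...], "roll": [roll, ...]}. A call has 1 to 10 rows; each row shifts and turns the pose as measured when the row begins; what a row does not reach is not made up. A row lasts 1/12 s, in which the tool goes at most 41.7 mm and 7.16 degrees, less where a joint would pass 70% of its speed; a pose out of reach is approached as far as the arm can. A call is refused whole if a number of a shift passes 0.0417 or a number of a turn 0.125, either way. A call with a gripper value outside its range is refused whole. "gripper" is the finger opening in m, from 0 to 0.0854, set as the call begins (left out, the last holds). The fingers move at their own pace and stop on an object; "squeeze" is the grip in N (left out, the last holds). Time passes only in rows, so rows that do not move let the fingers close. It gives the time, the measured TCP pose, the force and the opening at its end, in the units of the state.
- ctrl.get_obs(): the state, without advancing time (a new reading comes with each control period).
- ctrl.read_camera(name): name is "scene" or "top" or "wrist"; returns a dict with "pixels" (384x512x3 uint8, red, green, blue), "depth" (384x512 float32, m along the optical axis (not along the pixel's ray), 0 where there is no reading), "fx", "fy", "cx", "cy" (pixels), "R" (3x3) and "t" (3): a world point X has camera coordinates R X + t. Camera axes: x right, y down, z forward; pixel columns grow to the right and rows downward; lengths in m; the calibration is good to about 2 mm. The wrist camera is an equidistant fisheye: a pixel r from the principal point sees the ray r / f radians off the axis. A picture is of the moment at which its call begins.
- ctrl.finish_job(): hands the job in, once; it reports no verdict.
The state is a dict: "time": time; "joint_pos": joint angles; "joint_vel": joint speeds; "joint_torque": joint torques, N m; "tcp_pos": TCP position; "orientation": TCP orientation; "contact_force": force on the tool from outside, world axes, zero at the start; "ft_torque": the same for the moment, N m; "opening": finger opening in m.
Only numpy, scipy, OpenCV 4.12 (cv2) and the standard library are available. Lean on these libraries where they do the work, as an engineer would, in place of code of your own. Each camera call takes 0.05 s, during which the arm holds its last target.

## Working session

There is one attempt and no reset: what is moved stays moved. The work goes in short steps, Python scripts to look and compute and a tool call to move; the robot and the scene stay as the last step left them, time stands still between calls to the robot, and variables do not carry over. Pictures are saved under pics/ and viewed, and the job is handed in when it is done.

Besides the shell and the picture viewer there is one more tool, called after "Emit:" by a JSON object that holds its "op" and its "data". apply_moves: Moves the arm, as the interface text tells. Its arguments: {"type":"object","properties":{"translation":{"type":"array","items":{"type":"array","items":{"type":"number"}}},"roll":{"type":"array","items":{"type":"number"}},"gripper":{"type":"number"},"squeeze":{"type":"number"}},"required":["translation","roll"]}

```bash
mkdir -p pics; ls
cat > h.py <<'E'
import numpy as np,cv2
from plant import ctrl
def snap(n,f):
    c=ctrl.read_camera(n); cv2.imwrite(f'pics/{f}.png',c['pixels'][:,:,::-1]); np.savez(f'pics/{f}.npz',**c); return c
E
python3 - <<'E'
from h import *
o=ctrl.get_obs();print(o)
for n in('scene','top','wrist'):
    c=snap(n,n+'0');print(n,c['fx'],c['fy'],c['cx'],c['cy'],c['R'].round(3).tolist(),c['t'].round(3))
E
```

```text
pics
{'time': 0.0, 'joint_pos': array([1.13743337e+00, 3.13992418e-01, 4.49402789e-02, 1.30359531e+00,
       3.00257027e-06, 1.43118738e+00]), 'joint_vel': array([-1.00005050e-03, -1.39937260e-04, -8.60574473e-04,  8.80544447e-04,
        1.19441465e-03,  5.73682800e-05]), 'joint_torque': array([-7.99218287e-04, -4.80628288e+01,  2.98530865e+01,  1.92763796e-02,
       -1.69406721e-04,  1.94190733e-06]), 'tcp_pos': array([0.16627923, 0.54988134, 0.23039759]), 'orientation': array([ 8.02977695e-01,  5.96008360e-01, -8.13459004e-04,  4.41536712e-04]), 'contact_force': array([-0.87117511,  0.25380007,  0.14498837]), 'ft_torque': array([ 0.02713192, -0.0133119 ,  0.01080589]), 'opening': 0.08530015898599606}
scene 421.3426923965291 421.3426923965291 251.74676432816761 191.76970407581246 [[-0.696, 0.718, -0.008], [0.501, 0.477, -0.722], [-0.515, -0.506, -0.691]] [ 0.334 -0.223  1.533]
top 459.8712579421222 459.8712579421222 265.8037152993538 189.56433852196605 [[-0.017, -1.0, -0.015], [-0.989, 0.019, -0.144], [0.144, 0.012, -0.989]] [0.017 0.48  1.461]
wrist 297.3186396354542 297.3186396354542 255.75888447002274 194.38982868442997 [[0.29, 0.957, -0.001], [0.906, -0.274, 0.323], [0.309, -0.095, -0.946]] [-0.574 -0.042  0.382]
```

View pics/top0.png

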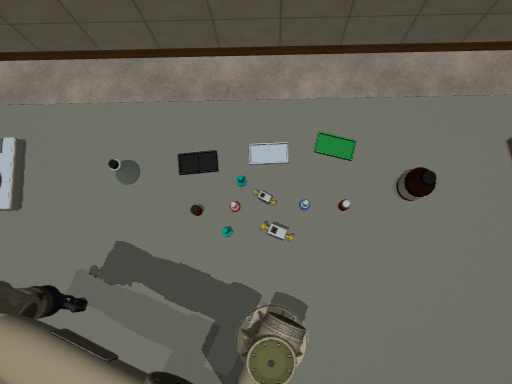

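View pics/scene0.png

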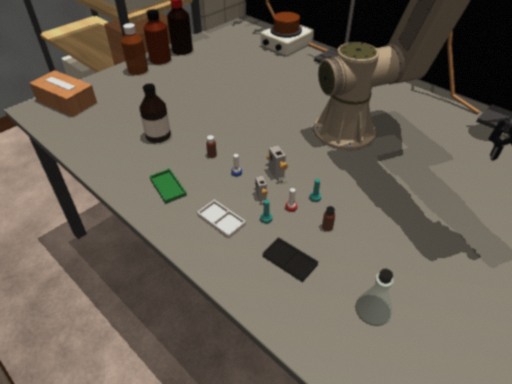

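View pics/wrist0.png

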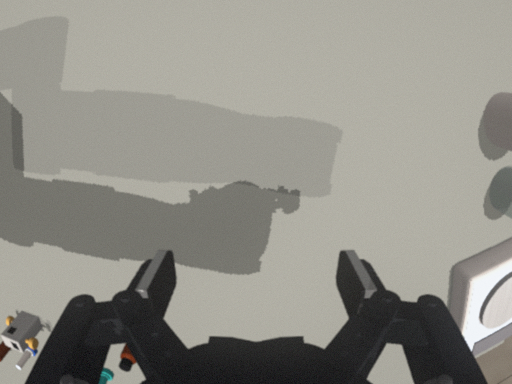

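The top view shows the trays at (198,162) black, (269,153) white and (335,146) green. The vials are at (197,210) and (344,205), the plugs at red (235,206) and blue (305,204), and the small clamp at (264,197). The large clamp (277,231) and the turquoise plugs are decoys. Next I'll measure these.

```bash
cat >> h.py <<'E'
def ray(c,u,v,z):
    u=np.atleast_1d(u).astype(float);v=np.atleast_1d(v).astype(float)
    if 'wrist_' in c or abs(c['fx']-297.3)<2:
        x=(u-c['cx'])/c['fx'];y=(v-c['cy'])/c['fy'];r=np.hypot(x,y)+1e-12
        d=np.stack([x/r*np.sin(r),y/r*np.sin(r),np.cos(r)],1)
    else: d=np.stack([(u-c['cx'])/c['fx'],(v-c['cy'])/c['fy'],np.ones_like(u)],1)
    R=np.array(c['R']);o=-R.T@c['t'];w=d@R
    return o+w*((z-o[2])/w[:,2])[:,None]
def cloud(c):
    h,w=c['depth'].shape;v,u=np.mgrid[:h,:w];z=c['depth']
    p=np.stack([(u-c['cx'])/c['fx']*z,(v-c['cy'])/c['fy']*z,z],-1)
    return (p-c['t'])@np.array(c['R'])
E
python3 - <<'E'
import numpy as np,cv2
from h import ray,cloud
c=dict(np.load('pics/top0.npz'));im=c['pixels'];P=cloud(c)
crop=im[115:265,160:380];cv2.imwrite('pics/tc.png',cv2.resize(crop[:,:,::-1],None,fx=3.6,fy=3.6,interpolation=cv2.INTER_CUBIC))
print('table z',np.median(P[240:260,330:400,2]))
hsv=cv2.cvtColor(im,cv2.COLOR_RGB2HSV)
for n,(r0,r1,c0,c1) in dict(black=(145,180,172,225),white=(135,172,242,295),green=(125,168,308,362)).items():
    s=hsv[r0:r1,c0:c1].astype(int)
    m={'black':s[...,2]<50,'white':s[...,2]>165,'green':(s[...,1]>120)}[n].astype(np.uint8)
    cs,_=cv2.findContours(m,0,1);k=max(cs,key=cv2.contourArea).reshape(-1,2)+[c0,r0]
    hull=cv2.convexHull(ray(c,k[:,0],k[:,1],0.016)[:,:2].astype(np.float32))
    r=cv2.minAreaRect(hull);print(n,r, np.rad2deg(0)); print(cv2.boxPoints(r).round(3).tolist())
    m=np.zeros(im.shape[:2],bool)
    h=P[r0:r1,c0:c1,2];print(' height pct',np.percentile(h,[5,50,95]).round(4))
for n,(u,v) in dict(va=(197,210),vb=(344,205),pa=(235,206),pb=(305,204),boss=(264,197),big=(277,231),t1=(241,181),t2=(227,231)).items():
    w=P[v-14:v+15,u-14:v and u+15];q=w[w[...,2]>0.03]
    top=q[q[:,2]>q[:,2].max()-0.008]
    print(n,'zmax',q[:,2].max().round(4),'topmean',top.mean(0).round(4),len(top),'mean',q.mean(0).round(4))
E
```

```text
table z -0.0009222266376880974
black ((0.5789925456047058, 0.23316502571105957), (0.07178448885679245, 0.12949003279209137), 4.651987075805664) 0.0
[[0.5379999876022339, 0.29499998688697815], [0.5479999780654907, 0.16599999368190765], [0.6200000047683716, 0.1720000058412552], [0.6100000143051147, 0.3009999990463257]]
 height pct [-0.0052  0.0014  0.0154]
white ((0.603961169719696, -0.002330385148525238), (0.06067601591348648, 0.12443181127309799), 1.369935154914856) 0.0
[[0.5720000267028809, 0.05900000035762787], [0.574999988079071, -0.06499999761581421], [0.6359999775886536, -0.06400000303983688], [0.6330000162124634, 0.061000000685453415]]
 height pct [-0.0051  0.0012  0.0146]
green ((0.6260401010513306, -0.22422315180301666), (0.12812045216560364, 0.07253975421190262), 74.93499755859375) 0.0
[[0.5740000009536743, -0.2770000100135803], [0.6439999938011169, -0.29600000381469727], [0.6779999732971191, -0.1720000058412552], [0.6079999804496765, -0.15299999713897705]]
 height pct [-0.0059  0.0007  0.0126]
va zmax 1.5152 topmean [ 0.2644 -0.0105  1.5152] 8 mean [0.4034 0.2129 0.1866]
vb zmax 1.5152 topmean [ 0.2644 -0.0105  1.5152] 5 mean [ 0.415  -0.2269  0.1416]
pa zmax 1.5152 topmean [ 0.2644 -0.0105  1.5152] 3 mean [0.4141 0.1009 0.1921]
pb zmax 1.5152 topmean [ 0.2644 -0.0105  1.5152] 4 mean [ 0.412  -0.1029  0.2303]
boss zmax 1.5152 topmean [ 0.2644 -0.0105  1.5152] 2 mean [0.4528 0.0157 0.0794]
big zmax 1.5152 topmean [ 0.2644 -0.0105  1.5152] 5 mean [ 0.3401 -0.0245  0.1047]
t1 zmax 1.5152 topmean [ 0.2644 -0.0105  1.5152] 6 mean [0.4727 0.0674 0.2424]
t2 zmax 1.5152 topmean [ 0.2644 -0.0105  1.5152] 3 mean [0.3409 0.1244 0.1971]
```

View pics/tc.png

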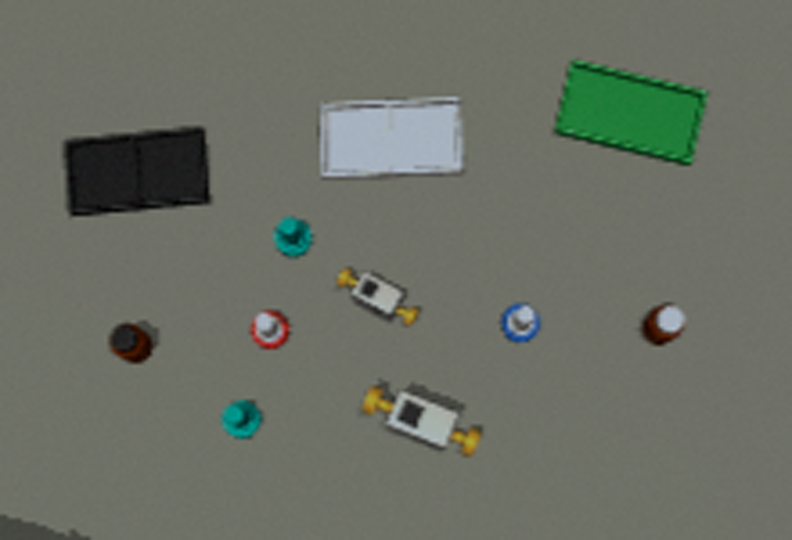

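Run:
```python
import numpy as np,cv2
from h import ray,cloud
c=dict(np.load('pics/top0.npz'));im=c['pixels'];P=cloud(c)
hsv=cv2.cvtColor(im,cv2.COLOR_RGB2HSV).astype(int);H,S,V=hsv[...,0],hsv[...,1],hsv[...,2]
def rep(n,m,box,z):
    r0,r1,c0,c1=box;k=m[r0:r1,c0:c1].astype(np.uint8)
    cs,_=cv2.findContours(k,0,1);k=max(cs,key=cv2.contourArea).reshape(-1,2)+[c0,r0]
    q=ray(c,k[:,0],k[:,1],z)[:,:2].astype(np.float32);ce,ra=cv2.minEnclosingCircle(q);r=cv2.minAreaRect(cv2.convexHull(q))
    print(n,'px',k.mean(0).round(1),'circ',np.round(ce,4),'d',round(2*ra,4),'rect',np.round(r[0],4),np.round(r[1],4),round(r[2],1))
red=(S>130)&((H<8)|(H>172));blue=(S>110)&(H>100)&(H<130)
rep('pa head',red&(V>110),(192,222,222,250),.014)
rep('pb head',blue,(192,222,292,318),.014)
rep('pa stemtop',(S<60)&(V>150),(192,222,222,250),.074)
rep('pb stemtop',(S<60)&(V>150),(192,222,292,318),.074)
rep('vb cap',(S<60)&(V>150),(192,222,332,358),.076)
rep('va cap',(V<60),(200,216,188,203),.076)
rep('va all',(V<80)&(abs(H-90)>70)|(V<45),(200,222,188,206),.03)
rep('boss top',(S<50)&(V>150),(182,212,250,282),.064)
rep('boss brass',(S>100)&(H>12)&(H<30)&(V>100),(182,212,250,263),.02)
rep('boss brassR',(S>100)&(H>12)&(H<30)&(V>100),(182,212,266,282),.02)
rep('big top',(S<50)&(V>150),(215,245,262,295),.09)
for n,(u,v) in dict(va=(196,209),vb=(346,204),pa=(234,205),pb=(305,204),boss=(265,197),big=(277,231)).items():
    w=P[v-14:v+15,u-14:u+15];q=w[(w[...,2]>0.03)&(w[...,2]<.12)];t=q[q[:,2]>np.percentile(q[:,2],95)-.008]
    print(n,np.percentile(q[:,2],95).round(3),t.mean(0).round(4),len(t))
```

```text
pa head px [234.8 206.8] circ [0.4303 0.1128] d 0.034 rect [0.4289 0.112 ] [0.0281 0.0324] 44.4
pb head px [303.7 205. ] circ [ 0.4323 -0.1163] d 0.0349 rect [ 0.4311 -0.1162] [0.0301 0.0303] 43.9
pa stemtop px [232.5 204.3] circ [0.428  0.1127] d 0.0182 rect [0.4285 0.1143] [0.0114 0.017 ] 63.0
pb stemtop px [305.5 201.9] circ [ 0.4323 -0.1169] d 0.0133 rect [ 0.4323 -0.1169] [0.0094 0.0127] 88.3
vb cap px [345.8 203.1] circ [ 0.4261 -0.2431] d 0.0216 rect [ 0.4257 -0.2429] [0.0176 0.0203] 43.5
va cap px [196.6 210.2] circ [0.4149 0.2268] d 0.0367 rect [0.4149 0.2268] [0.0362 0.0265] 44.6
va all px [196.1 209.9] circ [0.4176 0.2359] d 0.0396 rect [0.4189 0.2352] [0.0373 0.0296] 44.6
boss top px [266.3 197. ] circ [0.4519 0.0074] d 0.0267 rect [0.4515 0.0063] [0.0208 0.0203] 58.3
boss brass px [255.9 192.1] circ [0.4733 0.0414] d 0.0184 rect [0.4748 0.0421] [0.0164 0.0133] 88.9
boss brassR px [272.8 202.1] circ [ 0.4398 -0.0131] d 0.0185 rect [ 0.4415 -0.0139] [0.0163 0.0139] 43.7
big top px [276.9 231. ] circ [ 0.342  -0.0251] d 0.057 rect [ 0.3425 -0.0246] [0.0515 0.0292] 67.2
va 0.079 [0.4182 0.2363 0.0759] 31
vb 0.078 [ 0.4263 -0.2418  0.0759] 39
pa 0.077 [0.4301 0.112  0.0742] 16
pb 0.076 [ 0.4326 -0.1152  0.0736] 20
boss 0.067 [0.4552 0.0133 0.0637] 85
big 0.093 [ 0.3429 -0.0238  0.0888] 156
```

Heights match (caps 76 mm, stems 74 mm, small clamp 64 mm against the big one's 89 mm). Starting with vial A, with the jaws along world x.

Emit:
{"op": "apply_moves", "data": {"translation": [[0.025,-0.031,0],[0.025,-0.031,0],[0.025,-0.031,0],[0.025,-0.031,0],[0.025,-0.031,0],[0.025,-0.031,0],[0.025,-0.031,0],[0.025,-0.031,0],[0.025,-0.031,0],[0.025,-0.031,0]], "roll": [-0.125,-0.125,-0.125,-0.125,-0.125,-0.125,-0.125,-0.125,-0.125,-0.125], "gripper": 0.085}}

```text
time: 0.98
tcp_pos: [0.4169, 0.2309, 0.2268]
orientation: [1.0, 0.013, -0.002, -0.001]
contact_force: [1.0, 0.3, 0.3]
opening: 0.0853
```

Run:
```python
from h import *
c=snap('wrist','w1');print(c['R'].round(3).tolist(),c['t'].round(3), ctrl.get_obs()['tcp_pos'])
```

```text
[[1.0, 0.025, -0.003], [0.025, -0.947, 0.321], [0.006, -0.321, -0.947]] [-0.422  0.168  0.449] [0.42198588 0.22573784 0.22666938]
```

View pics/w1.png

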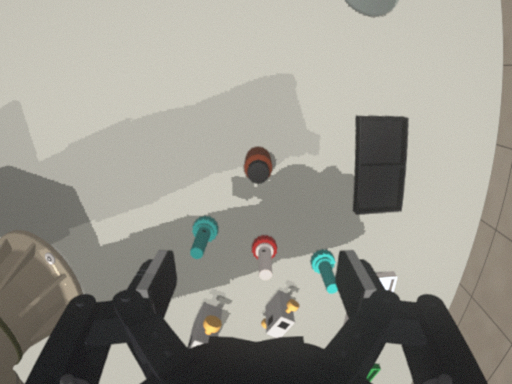

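The wrist view shows vial A with its cap at (258,172), the black tray at (381,164), the red head at (264,247), and turquoise plugs on both sides of the red one. I'll measure from this view as well.

```bash
cat >> h.py <<'E'
def rep(c,n,m,box,z):
    r0,r1,c0,c1=box;k=m[r0:r1,c0:c1].astype(np.uint8)
    cs,_=cv2.findContours(k,0,1);k=max(cs,key=cv2.contourArea).reshape(-1,2)+[c0,r0]
    q=ray(c,k[:,0],k[:,1],z)[:,:2].astype(np.float32);ce,ra=cv2.minEnclosingCircle(q);r=cv2.minAreaRect(cv2.convexHull(q))
    print(n,'px',k.mean(0).round(1),'circ',np.round(ce,4),'d',round(2*ra,4),'rect',np.round(r[0],4),np.round(r[1],4),round(r[2],1))
    return q
def hsv(c):
    h=cv2.cvtColor(c['pixels'],cv2.COLOR_RGB2HSV).astype(int);return h[...,0],h[...,1],h[...,2]
E
python3 - <<'E'
import numpy as np
from h import *
c=dict(np.load('pics/w1.npz'));H,S,V=hsv(c)
rep(c,'va cap',V<40,(145,190,240,280),.076)
rep(c,'black tray',V<60,(105,222,345,420),.016)
rep(c,'red head',(S>130)&((H<8)|(H>172))&(V>100),(225,265,245,285),.012)
rep(c,'t1',(S>130)&(abs(H-90)<12),(210,240,190,220),.012)
rep(c,'t2',(S>130)&(abs(H-90)<12),(245,275,308,338),.012)
rep(c,'stem',(S<60)&(V>190),(255,285,250,280),.074)
E
```

```text
Traceback (most recent call last):
  File "h.py", line 19, in rep
    cs,_=cv2.findContours(k,0,1);k=max(cs,key=cv2.contourArea).reshape(-1,2)+[c0,r0]
                                   ~~~^^^^^^^^^^^^^^^^^^^^^^^^
ValueError: max() iterable argument is empty
```

```bash
sed -i "s/    cs,_=cv2.findContours(k,0,1);k=max/    if not k.any(): print(n,'empty');return\n&/" h.py
python3 - <<'E'
import numpy as np
from h import *
c=dict(np.load('pics/w1.npz'));H,S,V=hsv(c)
print(V[150:186:4,258],c['pixels'][172,258])
rep(c,'va cap',(V<70)&(S<90),(145,190,240,280),.076)
rep(c,'va all',(V<110)&(S>90)|(V<65),(145,190,235,285),.03)
rep(c,'black tray',V<70,(105,222,345,420),.016)
rep(c,'red head',(S>130)&((H<8)|(H>172))&(V>100),(225,265,245,285),.012)
rep(c,'t1',(S>130)&(abs(H-90)<12),(210,240,190,220),.012)
rep(c,'t2',(S>130)&(abs(H-90)<12),(245,275,308,338),.012)
rep(c,'stem',(S<60)&(V>150),(268,285,250,280),.074)
E
```

```text
[ 85 114 127  58  69  64  65  64  63] [69 64 66]
va cap px [258.1 171.2] circ [0.4186 0.2391] d 0.0235 rect [0.4186 0.2391] [0.0204 0.0232] 2.1
va all px [257.7 169.7] circ [0.4196 0.2282] d 0.0283 rect [0.4194 0.2284] [0.0271 0.0263] 46.1
black tray px [378.8 162.6] circ [0.5786 0.2373] d 0.1439 rect [0.578  0.2369] [0.0725 0.1277] 4.8
red head px [263.8 245.9] circ [0.4305 0.1156] d 0.0371 rect [0.4303 0.1175] [0.0333 0.0324] 5.5
t1 px [204.8 228.4] circ [0.3499 0.1404] d 0.0329 rect [0.3505 0.1418] [0.0276 0.0315] 73.4
t2 px [322.  261.2] circ [0.5153 0.0924] d 0.0349 rect [0.5147 0.094 ] [0.0322 0.0299] 29.1
stem px [265.4 276.7] circ [0.4303 0.1098] d 0.0418 rect [0.4303 0.1106] [0.0352 0.0236] 1.2
```

Emit:
{"op": "apply_moves", "data": {"translation": [[-0.003,0.01,-0.02],[0,0,-0.03],[0,0,-0.03],[0,0,-0.03],[0,0,-0.03],[0,0,-0.02],[0,0,0]], "roll": [0,0,0,0,0,0,0]}}

```text
time: 1.62
tcp_pos: [0.4232, 0.2307, 0.0622]
orientation: [1.0, 0.0, 0.003, 0.0]
contact_force: [-0.9, 0.4, -0.6]
opening: 0.085
```

Emit:
{"op": "apply_moves", "data": {"translation": [[-0.004,0.006,-0.012],[0,0,-0.013],[0,0,-0.013],[0,0,0]], "roll": [0,0,0,0]}}

```text
time: 1.95
tcp_pos: [0.4186, 0.2376, 0.0246]
orientation: [1.0, 0.001, 0.003, 0.0]
contact_force: [0.1, 0.3, -0.6]
opening: 0.0847
```

Emit:
{"op": "apply_moves", "data": {"translation": [[0,0,0],[0,0,0],[0,0,0],[0,0,0],[0,0,0],[0,0,0],[0,0,0],[0,0,0]], "roll": [0,0,0,0,0,0,0,0], "gripper": 0.0, "squeeze": 40}}

```text
time: 2.62
tcp_pos: [0.4222, 0.2393, 0.0307]
orientation: [1.0, 0.002, 0.006, -0.001]
contact_force: [-0.1, -0.3, -0.3]
opening: 0.0305
```

Run:
```python
from h import *
for i in range(3):
    o=ctrl.get_obs();print(o['tcp_pos'].round(4),o['opening'],o['contact_force'].round(2),o['orientation'].round(4)); c=snap('wrist','w2')
```

```text
[0.4222 0.2393 0.0307] 0.03047216190162249 [-0.14 -0.28 -0.33] [ 1.      0.0016  0.0062 -0.0011]
[0.4222 0.2393 0.0306] 0.03023391570200404 [ 0.03  0.06 -0.94] [ 1.      0.0016  0.0062 -0.0011]
[0.4221 0.2393 0.0305] 0.03069673637227001 [0.21 0.25 0.13] [ 1.      0.0016  0.0061 -0.0011]
```

View pics/w2.png

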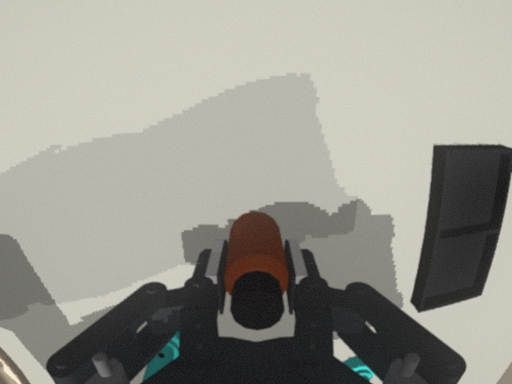

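Vial A is held (opening 30.5 mm). Lifting it and carrying it over to the +y bay of the black tray.

Emit:
{"op": "apply_moves", "data": {"translation": [[0,0,0.02],[0,0,0.03],[0,0,0.03],[0.02,0.004,0.01],[0.03,0.005,0],[0.03,0.005,0],[0.03,0.005,0],[0.03,0.005,0],[0.01,0.002,0],[0,0,0]], "roll": [0,0,0,0,0,0,0,0,0,0]}}

```text
time: 3.6
tcp_pos: [0.5731, 0.2645, 0.1232]
orientation: [1.0, 0.002, 0.003, 0.0]
contact_force: [-0.5, 0.2, -0.8]
opening: 0.0306
```

Emit:
{"op": "apply_moves", "data": {"translation": [[0.002,0.002,-0.02],[0,0,-0.025],[0,0,-0.02],[0,0,-0.01],[0,0,-0.005],[0,0,0]], "roll": [0,0,0,0,0,0]}}

```text
time: 4.1
tcp_pos: [0.5719, 0.2657, 0.0398]
orientation: [1.0, 0.002, 0.002, 0.001]
contact_force: [-0.8, 0.7, -0.7]
opening: 0.0307
```

Run:
```python
from h import *
c=snap('wrist','w3');o=ctrl.get_obs();print(o['tcp_pos'].round(4),o['contact_force'].round(2))
```

```text
[0.5721 0.2658 0.0405] [-0.76 -1.35 -0.91]
```

View pics/w3.png

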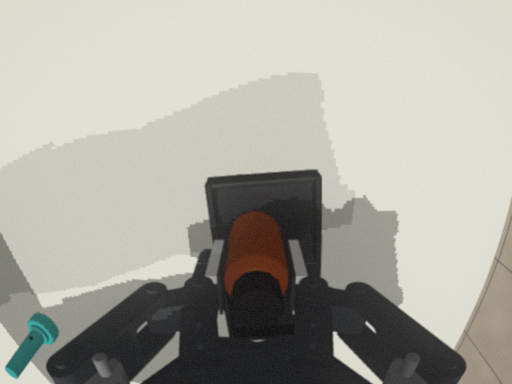

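The vial (257,250) is hanging inside the bay, which spans columns 208–322. I'll lower it gently until it touches.

Emit:
{"op": "apply_moves", "data": {"translation": [[0.004,0,-0.002],[0,0,-0.002],[0,0,-0.002]], "roll": [0,0,0]}}

```text
time: 4.4
tcp_pos: [0.5781, 0.2666, 0.0377]
orientation: [1.0, 0.002, 0.004, -0.0]
contact_force: [-0.0, 0.1, 0.1]
opening: 0.0308
```

Emit:
{"op": "apply_moves", "data": {"translation": [[-0.001,0,-0.003],[0,0,-0.002],[0,0,-0.002]], "roll": [0,0,0]}}

```text
time: 4.65
tcp_pos: [0.5789, 0.2672, 0.033]
orientation: [1.0, 0.002, 0.006, -0.001]
contact_force: [-5.8, -0.8, 18.1]
opening: 0.0305
```

Contact felt at 18 N. Releasing.

Emit:
{"op": "apply_moves", "data": {"translation": [[0,0,0],[0,0,0],[0,0,0],[0,0,0]], "roll": [0,0,0,0], "gripper": 0.075}}

```text
time: 4.98
tcp_pos: [0.5795, 0.2674, 0.0339]
orientation: [1.0, 0.002, 0.007, -0.001]
contact_force: [-0.2, 0.3, 0.7]
opening: 0.075
```

Emit:
{"op": "apply_moves", "data": {"translation": [[0,0,0.03],[0,0,0.04],[0,0,0.04],[0,0,0.04],[-0.01,-0.035,0.015],[-0.01,-0.038,0],[-0.01,-0.038,0],[-0.01,-0.038,0],[-0.01,-0.038,0],[-0.01,-0.038,0]], "roll": [0,0,0,0,0,0,0,0,0,0]}}

```text
time: 5.82
tcp_pos: [0.5166, 0.0413, 0.2051]
orientation: [1.0, 0.009, 0.01, -0.001]
contact_force: [-0.3, -0.1, -0.2]
opening: 0.0751
```

Run:
```python
from h import *
c=snap('wrist','w4');o=ctrl.get_obs();print(o['tcp_pos'].round(4),o['contact_force'].round(2))
```

```text
[0.5149 0.0351 0.205 ] [-3.39 -4.32 -0.56]
```

View pics/w4.png

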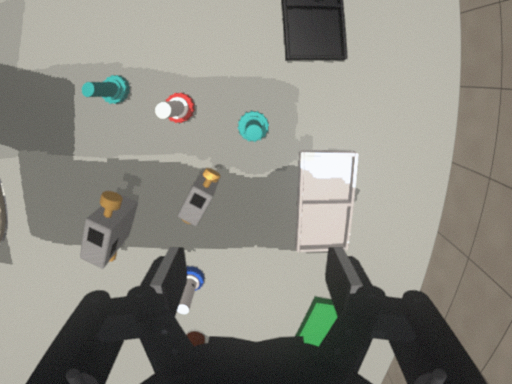

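This view shows the white tray whole at columns 298–357, rows 151–251, with the red head at (179,107), the clamp at (200,198) and the blue head at (192,278).

Run:
```python
import numpy as np
from h import *
c=dict(np.load('pics/w4.npz'));H,S,V=hsv(c)
g=c['pixels'].astype(int)
im=c['pixels'][140:300,160:370];cv2.imwrite('pics/w4c.png',cv2.resize(im[:,:,::-1],None,fx=3.6,fy=3.6,interpolation=cv2.INTER_CUBIC))
print(ray(c,[299,357.5,351,297],[151,153,251,252],.016).round(4))
rep(c,'red head',(S>130)&((H<8)|(H>172))&(V>100),(85,130,155,205),.012)
rep(c,'red stemtop',(S<50)&(V>195),(95,122,150,172),.074)
rep(c,'blue head',(S>110)&(H>100)&(H<130),(262,295,178,210),.012)
```

```text
[[ 0.5694  0.0644  0.016 ]
 [ 0.6408  0.0648  0.016 ]
 [ 0.6499 -0.0671  0.016 ]
 [ 0.5757 -0.0667  0.016 ]]
red head px [181.3 106.9] circ [0.4314 0.1135] d 0.0347 rect [0.4334 0.1137] [0.0305 0.0341] 8.6
red stemtop px [162.3 109.9] circ [0.4306 0.1133] d 0.0163 rect [0.4306 0.1133] [0.0152 0.0149] 88.0
blue head px [195.7 275.6] circ [ 0.4362 -0.1121] d 0.0373 rect [ 0.4413 -0.1091] [0.0189 0.0365] 30.7
```

View pics/w4c.png

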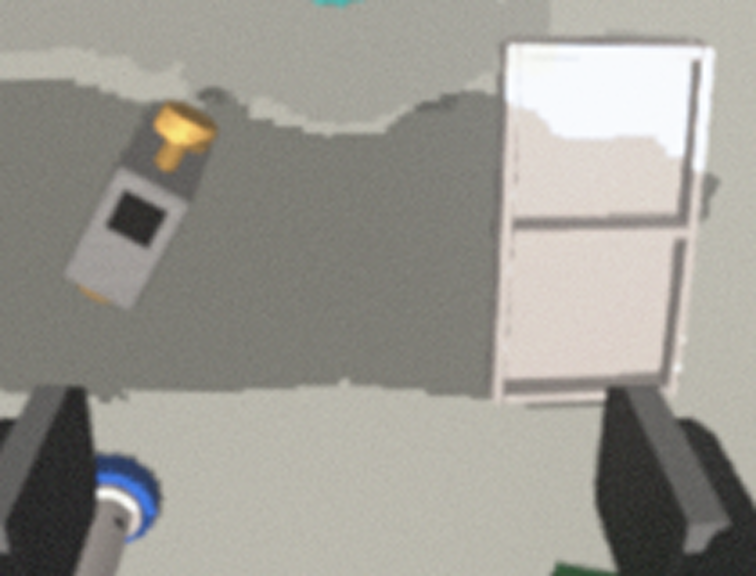

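Emit:
{"op": "apply_moves", "data": {"translation": [[-0.011,-0.035,0],[-0.011,-0.035,0],[-0.011,-0.035,0],[-0.011,-0.035,0],[-0.011,-0.035,0],[-0.011,-0.035,0],[-0.011,-0.034,0],[-0.011,-0.033,0],[0,0,0]], "roll": [0,0,0,0,0,0,0,0,0], "gripper": 0.085}}

```text
time: 6.62
tcp_pos: [0.4218, -0.2539, 0.2066]
orientation: [1.0, 0.005, 0.011, 0.003]
contact_force: [0.4, -0.7, 0.3]
opening: 0.0849
```

Run:
```python
from h import *
c=dict(np.load('pics/w4.npz'))
u=np.array([122,190,128,65])/3.6+160;v=np.array([168,205,307,275])/3.6+140
p=ray(c,u,v,.064)[:,:2];print(p.round(4).tolist(),p.mean(0).round(4))
print('long',[np.linalg.norm(p[0]-p[3]),np.linalg.norm(p[1]-p[2])],'short',np.linalg.norm(p[0]-p[1]),np.linalg.norm(p[3]-p[2]))
for d in(p[0]-p[3],p[1]-p[2]):print('psi deg',np.rad2deg(np.arctan2(-d[0],d[1])))
c=snap('wrist','w5');o=ctrl.get_obs();print(o['tcp_pos'].round(4),o['contact_force'].round(2))
```

```text
[[0.4569, 0.0352], [0.476, 0.0244], [0.4564, -0.0077], [0.4379, 0.0021]] [0.4568 0.0135]
long [np.float64(0.038082715753469804), np.float64(0.03762590926365545)] short 0.021919710533857894 0.020895434043722336
psi deg -29.823852151742177
psi deg -31.39703230464674
[ 0.4221 -0.2517  0.2065] [0.06 0.72 0.06]
```

View pics/w5.png

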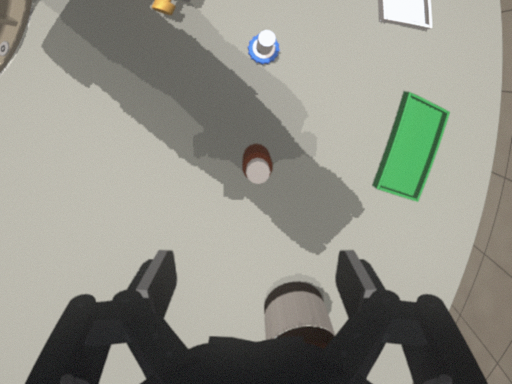

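The white-capped vial is at (258,170), the green tray at (412,146), the blue head at (264,50), and the bottle below at (298,310).

Run:
```python
from h import *
c=dict(np.load('pics/w5.npz'));H,S,V=hsv(c)
print(c['pixels'][172,258])
rep(c,'vb cap',(S<60)&(V>140),(158,185,243,273),.076)
rep(c,'green',(S>120)&(abs(H-65)<15),(85,205,370,455),.016)
rep(c,'blue head',(S>110)&(H>100)&(H<130),(25,70,240,285),.012)
rep(c,'blue stem',(S<60)&(V>170),(28,52,255,278),.074)
```

```text
[188 179 173]
vb cap px [257.6 171.9] circ [ 0.4265 -0.2425] d 0.0237 rect [ 0.4265 -0.2422] [0.022  0.0226] 0.2
green px [412.4 148. ] circ [ 0.6285 -0.224 ] d 0.1426 rect [ 0.6273 -0.2238] [0.1276 0.0697] 75.0
blue head px [262.3  51.3] circ [ 0.4331 -0.1166] d 0.0349 rect [ 0.4323 -0.1184] [0.0297 0.033 ] 72.9
blue stem px [265.1  39.3] circ [ 0.4328 -0.1177] d 0.0302 rect [ 0.4328 -0.1177] [0.0199 0.0224] 0.6
```

Emit:
{"op": "apply_moves", "data": {"translation": [[0.004,0.009,-0.02],[0,0,-0.03],[0,0,-0.03],[0,0,-0.03],[0,0,-0.02],[0,0,-0.015],[0,0,0]], "roll": [0,0,0,0,0,0,0]}}

```text
time: 7.25
tcp_pos: [0.4284, -0.2382, 0.0586]
orientation: [1.0, 0.006, 0.015, 0.003]
contact_force: [0.1, -0.3, 0.3]
opening: 0.0855
```

Emit:
{"op": "apply_moves", "data": {"translation": [[-0.002,-0.003,-0.013],[0,0,-0.014],[0,0,-0.01],[0,0,-0.001]], "roll": [0,0,0,0]}}

```text
time: 7.58
tcp_pos: [0.4285, -0.2381, 0.0214]
orientation: [1.0, 0.009, 0.015, 0.003]
contact_force: [0.6, 1.4, -0.2]
opening: 0.0848
```

Emit:
{"op": "apply_moves", "data": {"translation": [[0,0,-0.001],[0,0,-0.001],[0,0,-0.001],[0,0,0],[0,0,0],[0,0,0]], "roll": [0,0,0,0,0,0], "gripper": 0.0, "squeeze": 40}}

```text
time: 8.08
tcp_pos: [0.4309, -0.2386, 0.022]
orientation: [1.0, 0.01, 0.017, 0.004]
contact_force: [-0.8, 0.8, -0.2]
opening: 0.0308
```

Emit:
{"op": "apply_moves", "data": {"translation": [[0,0,0.02],[0,0,0.035],[0,0,0.035],[0.01,0.03,0.02],[0.013,0.037,0],[0.013,0.037,0],[0.013,0.037,0],[0.013,0.037,0],[0.013,0.037,0],[0.013,0.037,0]], "roll": [0,0,0,0,0,0,0,0,0,0]}}

```text
time: 8.92
tcp_pos: [0.5215, 0.0154, 0.1413]
orientation: [1.0, -0.0, 0.022, 0.006]
contact_force: [0.8, -1.3, -0.5]
opening: 0.031
```

Emit:
{"op": "apply_moves", "data": {"translation": [[0.01,0.035,0],[0.01,0.035,0],[0.01,0.035,0],[0.01,0.035,0],[0.01,0.03,0],[0.006,0.015,0],[0,0,0],[0,0,0]], "roll": [0,0,0,0,0,0,0,0]}}

```text
time: 9.58
tcp_pos: [0.5809, 0.2193, 0.1423]
orientation: [1.0, 0.005, 0.025, 0.004]
contact_force: [0.2, -0.6, -0.7]
opening: 0.0309
```

Emit:
{"op": "apply_moves", "data": {"translation": [[0,-0.01,-0.02],[0,0,-0.03],[0,0,-0.03],[0,0,-0.02],[0,0,-0.01],[0,0,-0.001]], "roll": [0,0,0,0,0,0]}}

```text
time: 10.08
tcp_pos: [0.5806, 0.2025, 0.0307]
orientation: [1.0, 0.002, 0.027, 0.004]
contact_force: [-0.1, -0.1, -0.4]
opening: 0.031
```

Run:
```python
from h import *
c=snap('wrist','w6');o=ctrl.get_obs();print(o['tcp_pos'].round(4),o['contact_force'].round(2),o['orientation'].round(3))
```

```text
[0.5809 0.2025 0.0313] [-0.47 -0.    0.54] [1.    0.002 0.028 0.004]
```

View pics/w6.png

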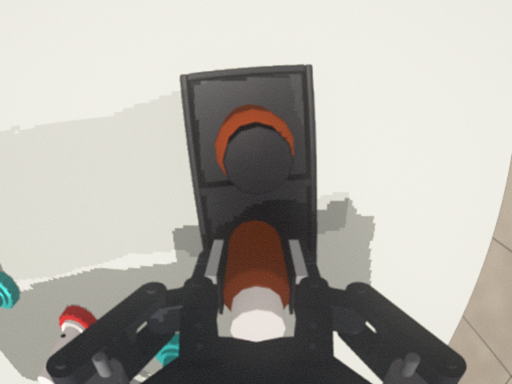

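Vial A stands in its bay at (258,150), and vial B hangs in the second bay. Lowering it to contact.

Emit:
{"op": "apply_moves", "data": {"translation": [[0,0.003,-0.003],[0,0,-0.002],[0,0,-0.002],[0,0,-0.002]], "roll": [0,0,0,0]}}

```text
time: 10.47
tcp_pos: [0.5844, 0.2052, 0.0269]
orientation: [1.0, 0.001, 0.031, 0.004]
contact_force: [0.3, 0.2, -0.5]
opening: 0.0308
```

Emit:
{"op": "apply_moves", "data": {"translation": [[-0.001,0,-0.003],[-0.001,0,-0.002]], "roll": [0,0]}}

```text
time: 10.63
tcp_pos: [0.5847, 0.2055, 0.0256]
orientation: [0.999, 0.001, 0.034, 0.004]
contact_force: [-5.2, -2.1, 13.2]
opening: 0.0312
```

Contact felt at 13 N. Releasing and lifting.

Emit:
{"op": "apply_moves", "data": {"translation": [[0,0,0],[0,0,0],[0,0,0]], "roll": [0,0,0], "gripper": 0.075}}

```text
time: 10.88
tcp_pos: [0.5863, 0.2062, 0.028]
orientation: [0.999, 0.001, 0.036, 0.003]
contact_force: [-0.3, 0.6, 0.5]
opening: 0.0661
```

Emit:
{"op": "apply_moves", "data": {"translation": [[0,0,0.03],[0,0,0.04],[0,0,0.04],[0,0,0.04],[-0.01,-0.005,0.02],[-0.01,-0.005,0],[-0.01,-0.005,0],[-0.01,-0.005,0],[-0.01,-0.005,0],[-0.01,-0.005,0]], "roll": [0,0,0,0.1,0.12,0.12,0.12,0.12,0.12,0.12]}}

```text
time: 11.72
tcp_pos: [0.5237, 0.1768, 0.2056]
orientation: [0.909, 0.414, 0.037, -0.008]
contact_force: [0.2, 0.8, -1.0]
opening: 0.075
```

Emit:
{"op": "apply_moves", "data": {"translation": [[-0.01,-0.005,0],[-0.01,-0.005,0],[-0.01,-0.005,0],[-0.01,-0.005,0],[-0.01,-0.005,0],[-0.01,-0.005,0],[-0.01,-0.005,0],[-0.01,-0.005,0],[-0.01,-0.01,0],[-0.01,-0.01,0]], "roll": [0.12,0.12,0.12,0.12,0.12,0.12,0.12,0.12,0.12,0.12]}}

```text
time: 12.55
tcp_pos: [0.4187, 0.1153, 0.206]
orientation: [0.495, 0.868, 0.027, -0.029]
contact_force: [-0.5, -1.0, 0.5]
opening: 0.0751
```

Emit:
{"op": "apply_moves", "data": {"translation": [[0.004,0,0],[0.003,0,0],[0.003,0,0],[0.002,0,0],[0,0,0],[0,0,0],[0,0,0],[0,0,0],[0,0,0]], "roll": [0.115,0.115,0.115,0.115,0.115,0.115,0.115,0.115,0.09], "gripper": 0.055}}

```text
time: 13.3
tcp_pos: [0.4295, 0.1136, 0.2063]
orientation: [-0.013, 0.999, 0.009, -0.038]
contact_force: [-0.0, 0.5, -0.5]
opening: 0.0548
```

Run:
```python
from h import *
c=snap('wrist','w7');o=ctrl.get_obs();print(o['tcp_pos'].round(4),o['joint_pos'].round(2),o['orientation'].round(3))
H,S,V=hsv(c)
```

```text
[0.4295 0.1136 0.2062] [ 0.06  0.13 -0.25  1.26  0.02 -1.54] [-0.014  0.999  0.009 -0.038]
```

View pics/w7.png

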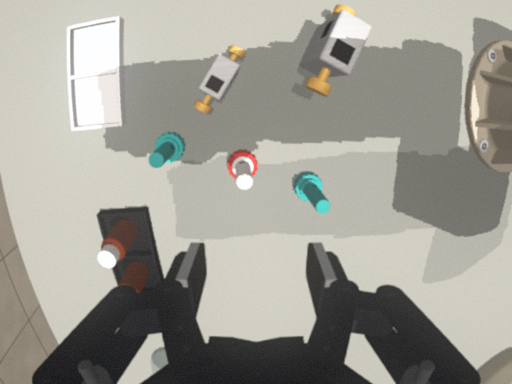

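The tool has picked up a tilt of about 4°. Measurements show it drifts outward in idle rows, so I'll let idle rows undo it after the half turn. The red plug is at (243,170).

Emit:
{"op": "apply_moves", "data": {"translation": [[0,0,0],[0,0,0],[0,0,0],[0,0,0],[0,0,0],[0,0,0],[0,0,0],[0,0,0],[0,0,0],[0,0,0]], "roll": [0,0,0,0,0,0,0,0,0,0]}}

```text
time: 14.18
tcp_pos: [0.4296, 0.1137, 0.2063]
orientation: [-0.009, 0.999, 0.009, -0.037]
contact_force: [0.5, -0.5, -0.7]
opening: 0.055
```

Emit:
{"op": "apply_moves", "data": {"translation": [[0,0,-0.02],[0,0,-0.03],[0,0,-0.03],[0,0,-0.02],[0,0,-0.02],[0,0,-0.01],[0,0,0]], "roll": [0,0,0,0,0,0,0]}}

```text
time: 14.77
tcp_pos: [0.4313, 0.1138, 0.0733]
orientation: [-0.009, 0.999, 0.01, -0.034]
contact_force: [-0.0, -0.8, 0.6]
opening: 0.0551
```

Emit:
{"op": "apply_moves", "data": {"translation": [[0,0,0],[0,0,0],[0,0,0],[0,0,0],[0,0,0],[0,0,0],[0,0,0],[0,0,0],[0,0,0],[0,0,0]], "roll": [0,0,0,0,0,0,0,0,0,0]}}

```text
time: 15.6
tcp_pos: [0.4346, 0.114, 0.0777]
orientation: [-0.009, 0.999, 0.01, -0.03]
contact_force: [-0.1, -0.2, 0.5]
opening: 0.0549
```

Emit:
{"op": "apply_moves", "data": {"translation": [[-0.003,0,-0.004],[0,0,-0.004],[0,0,0],[0,0,0],[0,0,0],[0,0,0],[0,0,0],[0,0,0],[0,0,0],[0,0,0]], "roll": [0,0,0,0,0,0,0,0,0,0]}}

```text
time: 16.43
tcp_pos: [0.4307, 0.114, 0.0684]
orientation: [-0.009, 0.999, 0.01, -0.031]
contact_force: [-0.0, -0.7, -0.1]
opening: 0.0548
```

Emit:
{"op": "apply_moves", "data": {"translation": [[-0.003,0,-0.004],[0,0,0],[0,0,0],[0,0,0],[0,0,0],[0,0,0],[0,0,0],[0,0,0],[0,0,0],[0,0,0]], "roll": [0,0,0,0,0,0,0,0,0,0]}}

```text
time: 17.27
tcp_pos: [0.4275, 0.114, 0.0641]
orientation: [-0.009, 0.999, 0.01, -0.031]
contact_force: [0.1, 0.6, 0.4]
opening: 0.0552
```

Emit:
{"op": "apply_moves", "data": {"translation": [[-0.003,0,-0.004],[0,0,0],[0,0,0],[0,0,0],[0,0,0],[0,0,0],[0,0,0],[0,0,0],[0,0,0],[0,0,0]], "roll": [0,0,0,0,0,0,0,0,0,0]}}

```text
time: 18.1
tcp_pos: [0.4242, 0.114, 0.0597]
orientation: [-0.009, 0.999, 0.01, -0.031]
contact_force: [-0.2, 1.0, 0.0]
opening: 0.0551
```

Emit:
{"op": "apply_moves", "data": {"translation": [[0.003,0,-0.01],[0.003,0,-0.01],[0,0,-0.009],[0,0,0]], "roll": [0,0,0,0]}}

```text
time: 18.43
tcp_pos: [0.4318, 0.114, 0.0282]
orientation: [-0.009, 0.999, 0.01, -0.029]
contact_force: [0.1, -0.5, -0.6]
opening: 0.0548
```

Emit:
{"op": "apply_moves", "data": {"translation": [[0,0,0],[0,0,0],[0,0,0],[0,0,0],[0,0,0],[0,0,0]], "roll": [0,0,0,0,0,0], "gripper": 0.0, "squeeze": 40}}

```text
time: 18.93
tcp_pos: [0.4322, 0.114, 0.0275]
orientation: [-0.009, 0.999, 0.01, -0.03]
contact_force: [0.3, 0.1, -0.9]
opening: 0.0161
```

Emit:
{"op": "apply_moves", "data": {"translation": [[0,0,0.02],[0,0,0.035],[0,0,0.035],[0,0,0.025],[0.03,-0.014,0],[0.035,-0.017,0],[0.035,-0.017,0],[0.035,-0.017,0],[0.03,-0.014,0],[0.005,0,0]], "roll": [0,0,0,0,0,0,0,0,0,0]}}

```text
time: 19.77
tcp_pos: [0.6026, 0.0321, 0.1505]
orientation: [-0.012, 0.999, 0.009, -0.03]
contact_force: [-0.3, 0.3, -0.5]
opening: 0.0156
```

Run:
```python
from h import *
c=snap('wrist','w8');o=ctrl.get_obs();print(o['tcp_pos'].round(4),o['contact_force'].round(2),o['orientation'].round(3),o['opening'])
```

```text
[0.6014 0.0331 0.1503] [ 1.15 -0.53  0.13] [-0.012  0.999  0.01  -0.031] 0.016297636719659534
```

View pics/w8.png

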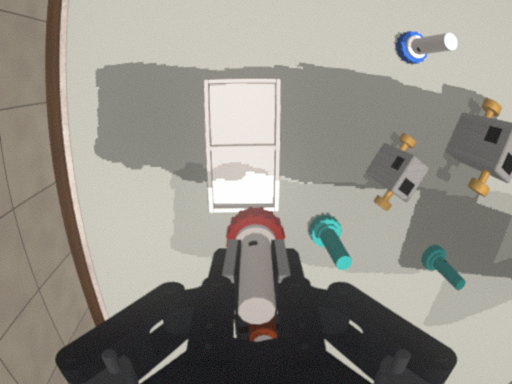

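The plug is held, with its head at (254,222). The white tray corners are (205,80), (281,80), (280,212) and (209,213).

Run:
```python
from h import *
c=dict(np.load('pics/w8.npz'))
p=ray(c,[205,281,280,209],[80,80,212,213],.016)[:,:2];print(p.round(4).tolist(),p.mean(0).round(4))
c=dict(np.load('pics/w7.npz'))
p=ray(c,[67.5,120,122,71],[23,17,123,130],.016)[:,:2];print(p.round(4).tolist(),p.mean(0).round(4))
```

```text
[[0.6431, -0.0641], [0.5739, -0.0651], [0.5692, 0.0652], [0.6413, 0.0663]] [6.069e-01 6.000e-04]
[[0.644, -0.0688], [0.573, -0.0647], [0.5709, 0.0603], [0.6416, 0.0643]] [ 0.6074 -0.0022]
```

Emit:
{"op": "apply_moves", "data": {"translation": [[0.005,-0.002,-0.02],[0,0,-0.03],[0,0,-0.03],[0,0,-0.02],[0,0,-0.008],[0,0,0]], "roll": [0,0,0,0,0,0]}}

```text
time: 20.32
tcp_pos: [0.6019, 0.0335, 0.0398]
orientation: [-0.012, 0.999, 0.011, -0.032]
contact_force: [0.2, -0.2, -1.0]
opening: 0.0161
```

Emit:
{"op": "apply_moves", "data": {"translation": [[0.004,-0.002,-0.003],[0,0,-0.003],[0,0,-0.002],[0,0,-0.002]], "roll": [0,0,0,0]}}

```text
time: 20.65
tcp_pos: [0.6066, 0.0325, 0.0331]
orientation: [-0.013, 0.999, 0.01, -0.03]
contact_force: [-0.3, -0.7, -0.1]
opening: 0.016
```

Emit:
{"op": "apply_moves", "data": {"translation": [[0,0,-0.002],[0,0,-0.002],[0,0,-0.001]], "roll": [0,0,0]}}

```text
time: 20.9
tcp_pos: [0.608, 0.0324, 0.0309]
orientation: [-0.013, 0.999, 0.01, -0.028]
contact_force: [-3.5, -0.1, 6.6]
opening: 0.0164
```

Emit:
{"op": "apply_moves", "data": {"translation": [[0,0,0],[0,0,0],[0,0,0]], "roll": [0,0,0], "gripper": 0.06}}

```text
time: 21.15
tcp_pos: [0.6089, 0.0323, 0.0321]
orientation: [-0.013, 0.999, 0.01, -0.027]
contact_force: [0.5, -0.7, 0.2]
opening: 0.0516
```

Emit:
{"op": "apply_moves", "data": {"translation": [[0,0,0.03],[0,0,0.04],[0,0,0.04],[0,0,0.03],[-0.03,-0.022,0.015],[-0.03,-0.022,0],[-0.03,-0.022,0],[-0.03,-0.022,0],[-0.03,-0.022,0],[-0.015,-0.022,0]], "roll": [0,0,0,0,0,0,0,0,0,0]}}

```text
time: 21.98
tcp_pos: [0.4409, -0.1001, 0.1924]
orientation: [-0.018, 1.0, 0.009, -0.024]
contact_force: [-0.5, 0.7, -0.3]
opening: 0.0596
```

Run:
```python
from h import *
c=snap('wrist','w9');o=ctrl.get_obs();print(o['tcp_pos'].round(4),o['contact_force'].round(2),o['orientation'].round(3),o['opening'])
```

```text
[ 0.4398 -0.1034  0.1926] [-1.81 -1.87 -0.16] [-0.016  1.     0.008 -0.025] 0.059863948380978985
```

View pics/w9.png

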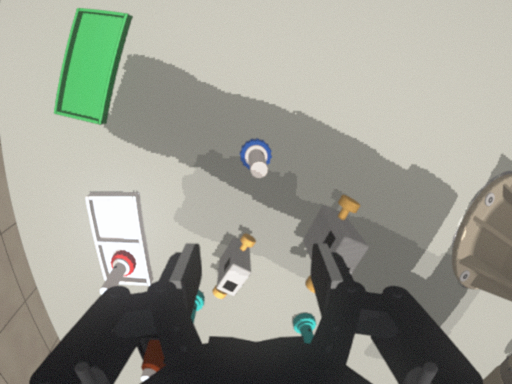

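The red plug stands in its bay at (122,264), and the blue plug is at (256,158). Moving down onto blue.

Emit:
{"op": "apply_moves", "data": {"translation": [[-0.007,-0.013,-0.02],[0,0,-0.03],[0,0,-0.03],[0,0,-0.02],[0,0,-0.02],[0,0,-0.01],[0,0,0]], "roll": [0,0,0,0,0,0,0]}}

```text
time: 22.62
tcp_pos: [0.4328, -0.1218, 0.0616]
orientation: [-0.012, 1.0, 0.005, -0.019]
contact_force: [0.0, 0.2, -0.7]
opening: 0.06
```

Emit:
{"op": "apply_moves", "data": {"translation": [[0,0.004,-0.01],[0,0,-0.01],[0,0,-0.009],[0,0,0]], "roll": [0,0,0,0]}}

```text
time: 22.95
tcp_pos: [0.4343, -0.1184, 0.0325]
orientation: [-0.012, 1.0, 0.004, -0.018]
contact_force: [-0.4, -0.7, 0.3]
opening: 0.0601
```

Emit:
{"op": "apply_moves", "data": {"translation": [[0,0,0],[0,0,0],[0,0,0],[0,0,0],[0,0,0],[0,0,0]], "roll": [0,0,0,0,0,0], "gripper": 0.0, "squeeze": 40}}

```text
time: 23.45
tcp_pos: [0.4361, -0.1195, 0.0345]
orientation: [-0.012, 1.0, 0.003, -0.016]
contact_force: [0.7, -0.3, -0.0]
opening: 0.0155
```

Emit:
{"op": "apply_moves", "data": {"translation": [[0,0,0.02],[0,0,0.035],[0,0,0.035],[0,0,0.02],[0.03,0.015,0],[0.035,0.018,0],[0.035,0.018,0],[0.035,0.018,0],[0.03,0.014,0],[0.005,0,0]], "roll": [0,0,0,0,0,0,0,0,0,0]}}

```text
time: 24.28
tcp_pos: [0.6096, -0.0323, 0.1531]
orientation: [-0.008, 1.0, 0.003, -0.014]
contact_force: [0.5, -1.3, -0.3]
opening: 0.0159
```

Emit:
{"op": "apply_moves", "data": {"translation": [[0,-0.002,-0.02],[0,0,-0.03],[0,0,-0.03],[0,0,-0.02],[0,0,-0.005],[0,0,0]], "roll": [0,0,0,0,0,0]}}

```text
time: 24.78
tcp_pos: [0.6126, -0.0333, 0.0454]
orientation: [-0.011, 1.0, 0.003, -0.012]
contact_force: [0.6, -0.0, 0.0]
opening: 0.0154
```

Run:
```python
from h import *
c=snap('wrist','w10');o=ctrl.get_obs();print(o['tcp_pos'].round(4),o['contact_force'].round(2),o['orientation'].round(3),o['opening'])
```

```text
[ 0.6127 -0.0333  0.046 ] [-0.2  -0.51 -0.71] [-0.011  1.     0.003 -0.012] 0.015458978487607066
```

View pics/w10.png

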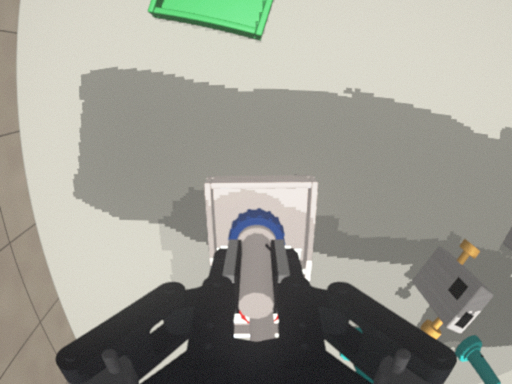

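The blue head (256,230) is inside the bay, columns 207–316. Shifting it −4 mm in x and lowering.

Emit:
{"op": "apply_moves", "data": {"translation": [[-0.004,0,-0.004],[0,0,-0.003],[0,0,-0.002],[0,0,-0.001]], "roll": [0,0,0,0]}}

```text
time: 25.17
tcp_pos: [0.611, -0.0344, 0.0404]
orientation: [-0.01, 1.0, 0.002, -0.008]
contact_force: [0.2, 0.5, 0.0]
opening: 0.0157
```

Emit:
{"op": "apply_moves", "data": {"translation": [[-0.001,0,-0.003],[0,0,-0.002],[0,0,-0.002]], "roll": [0,0,0]}}

```text
time: 25.42
tcp_pos: [0.6111, -0.0348, 0.037]
orientation: [-0.01, 1.0, 0.001, -0.006]
contact_force: [-7.8, 0.8, 22.5]
opening: 0.0155
```

Emit:
{"op": "apply_moves", "data": {"translation": [[0,0,0],[0,0,0],[0,0,0]], "roll": [0,0,0], "gripper": 0.06}}

```text
time: 25.67
tcp_pos: [0.612, -0.0349, 0.0388]
orientation: [-0.01, 1.0, 0.001, -0.005]
contact_force: [-0.4, 0.5, 0.3]
opening: 0.0518
```

Emit:
{"op": "apply_moves", "data": {"translation": [[0,0,0.03],[0,0,0.04],[0,0,0.04],[0,0,0.03],[-0.03,0.01,0.01],[-0.03,0.01,0],[-0.03,0.01,0],[-0.03,0.01,0],[-0.03,0.008,0],[0,0,0]], "roll": [0,0,0,0,-0.111,-0.111,-0.111,-0.111,-0.111,0]}}

```text
time: 26.5
tcp_pos: [0.4566, 0.014, 0.1919]
orientation: [0.278, 0.961, 0.004, -0.004]
contact_force: [-1.0, 0.9, -1.0]
opening: 0.0596
```

Run:
```python
from h import *
c=snap('wrist','w11');o=ctrl.get_obs();print(o['tcp_pos'].round(4),o['contact_force'].round(2),o['orientation'].round(3),o['opening'])
```

```text
[0.4597 0.0133 0.1924] [ 0.72 -0.43 -0.33] [ 0.276  0.961  0.004 -0.002] 0.06005736647186065
```

View pics/w11.png

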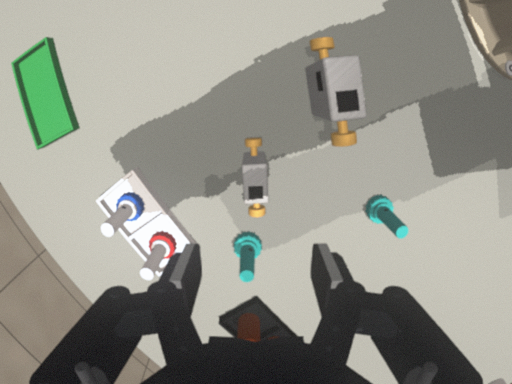

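Both plugs stand in the white tray at (128,210) and (160,247). The clamp (256,178) lines up with the jaws. Now measuring the clamp precisely.

Run:
```python
from h import *
c=dict(np.load('pics/w11.npz'))
im=c['pixels'][130:225,225:290];cv2.imwrite('pics/w11c.png',cv2.resize(im[:,:,::-1],None,fx=6,fy=6,interpolation=cv2.INTER_CUBIC))
```

```text
(no output)
```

View pics/w11c.png

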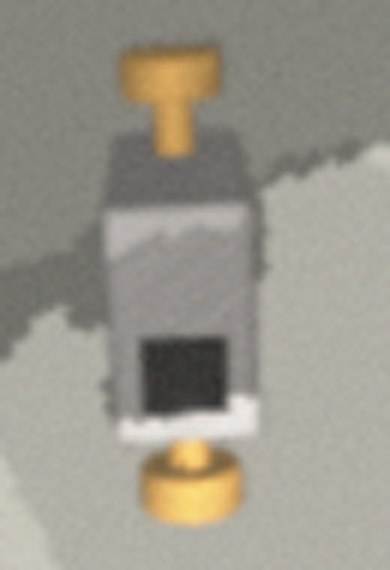

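Run:
```python
from h import *
c=dict(np.load('pics/w11.npz'))
u=np.array([107,252,258,118])/6+225;v=np.array([207,205,437,440])/6+130
p=ray(c,u,v,.064)[:,:2];print(p.round(4).tolist(),p.mean(0).round(4))
print(np.linalg.norm(p[0]-p[3]),np.linalg.norm(p[1]-p[2]),np.linalg.norm(p[0]-p[1]),np.linalg.norm(p[3]-p[2]))
for d in(p[3]-p[0],p[2]-p[1]):print('psi deg',np.rad2deg(np.arctan2(-d[0],d[1])))
```

```text
[[0.4554, -0.0085], [0.4362, 0.0034], [0.4556, 0.0368], [0.4751, 0.025]] [0.4556 0.0142]
0.03881979740060916 0.03865105343709559 0.02259422617413004 0.022746404021619343
psi deg -30.428989666229306
psi deg -30.199071569604886
```

Emit:
{"op": "apply_moves", "data": {"translation": [[-0.004,0.001,-0.02],[0,0,-0.03],[0,0,-0.03],[0,0,-0.025],[0,0,-0.02],[0,0,-0.01],[0,0,0]], "roll": [0.03,0,0,0,0,0,0]}}

```text
time: 27.13
tcp_pos: [0.4655, 0.0122, 0.0555]
orientation: [0.257, 0.966, 0.005, 0.007]
contact_force: [-0.2, 0.2, -0.2]
opening: 0.0599
```

Emit:
{"op": "apply_moves", "data": {"translation": [[-0.006,0.002,-0.01],[-0.004,0,-0.012],[-0.001,0,-0.012],[0,0,-0.001]], "roll": [0,0,0,0]}}

```text
time: 27.47
tcp_pos: [0.46, 0.0128, 0.0207]
orientation: [0.255, 0.967, 0.005, 0.009]
contact_force: [-1.3, 0.1, -0.2]
opening: 0.0598
```

Emit:
{"op": "apply_moves", "data": {"translation": [[-0.005,0.001,-0.001],[-0.001,0,-0.001]], "roll": [0,0]}}

```text
time: 27.63
tcp_pos: [0.4559, 0.0134, 0.0196]
orientation: [0.255, 0.967, 0.005, 0.01]
contact_force: [-0.6, -0.8, 0.3]
opening: 0.0601
```

Emit:
{"op": "apply_moves", "data": {"translation": [[0,0,0],[0,0,0],[0,0,0],[0,0,0],[0,0,0],[0,0,0]], "roll": [0,0,0,0,0,0], "gripper": 0.0, "squeeze": 70}}

```text
time: 28.13
tcp_pos: [0.4583, 0.013, 0.0224]
orientation: [0.255, 0.967, 0.005, 0.013]
contact_force: [0.6, 0.2, -1.9]
opening: 0.023
```

Emit:
{"op": "apply_moves", "data": {"translation": [[0,0,0.02],[0,0,0.035],[0,0,0.035],[0,0,0.02],[0.02,-0.028,0],[0.022,-0.031,0],[0.022,-0.031,0],[0.022,-0.031,0],[0.022,-0.031,0],[0.022,-0.031,0]], "roll": [0,0,0,0,0.05,0.05,0.05,0.05,0.05,0]}}

```text
time: 28.97
tcp_pos: [0.5832, -0.1699, 0.1367]
orientation: [0.12, 0.993, 0.006, 0.007]
contact_force: [0.7, 0.2, -1.2]
opening: 0.0233
```

Emit:
{"op": "apply_moves", "data": {"translation": [[0.02,-0.028,0],[0.015,-0.02,0],[0,0,0],[0,0,0]], "roll": [0,0,0,0]}}

```text
time: 29.3
tcp_pos: [0.6229, -0.2288, 0.133]
orientation: [0.123, 0.992, 0.005, 0.008]
contact_force: [0.4, 0.9, -2.4]
opening: 0.0235
```

Run:
```python
from h import *
c=snap('wrist','w12');o=ctrl.get_obs();q=o['orientation'];print(o['tcp_pos'].round(4),o['contact_force'].round(2),q.round(3),o['opening'],np.rad2deg(2*np.arctan2(q[1],q[0])))
```

```text
[ 0.6226 -0.2287  0.1328] [ 0.28 -0.95 -1.99] [0.123 0.992 0.005 0.008] 0.0230373660738957 165.84979697354197
```

View pics/w12.png

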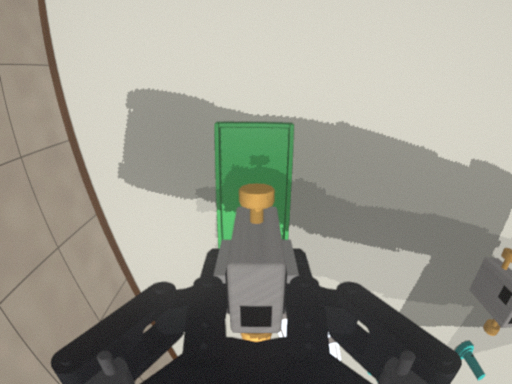

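The clamp hangs parallel to the green tray (columns 215–293). Centring it and lowering.

Emit:
{"op": "apply_moves", "data": {"translation": [[0.003,0.005,-0.02],[0,0,-0.03],[0,0,-0.025],[0,0,-0.015],[0,0,-0.004],[0,0,0]], "roll": [-0.015,0,0,0,0,0]}}

```text
time: 29.85
tcp_pos: [0.6218, -0.2165, 0.0372]
orientation: [0.128, 0.992, 0.006, 0.007]
contact_force: [0.9, 0.4, -1.1]
opening: 0.0234
```

Run:
```python
from h import *
c=snap('wrist','w13');o=ctrl.get_obs();q=o['orientation'];print(o['tcp_pos'].round(4),o['contact_force'].round(2),q.round(3),o['opening'],np.rad2deg(2*np.arctan2(q[1],q[0])))
```

```text
[ 0.6218 -0.2164  0.0376] [-1.07 -0.13 -3.45] [0.128 0.992 0.006 0.007] 0.023042313811700164 165.24162081397535
```

View pics/w13.png

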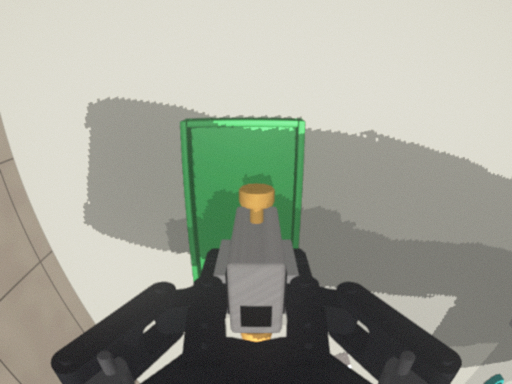

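The clamp sits about 5 mm toward −x and 7 mm toward +y of the tray centre. Correcting that while lowering.

Emit:
{"op": "apply_moves", "data": {"translation": [[0.005,-0.007,-0.003],[0,0,-0.003],[0,0,-0.002],[0,0,-0.001]], "roll": [0,0,0,0]}}

```text
time: 30.23
tcp_pos: [0.6301, -0.2245, 0.0333]
orientation: [0.128, 0.992, 0.005, 0.01]
contact_force: [0.6, -0.2, -1.8]
opening: 0.0228
```

Emit:
{"op": "apply_moves", "data": {"translation": [[-0.003,0,-0.003],[-0.001,0,-0.003],[-0.001,0,-0.003]], "roll": [0,0,0]}}

```text
time: 30.48
tcp_pos: [0.6265, -0.2256, 0.0258]
orientation: [0.128, 0.992, 0.004, 0.013]
contact_force: [0.8, -2.0, 32.7]
opening: 0.0232
```

Emit:
{"op": "apply_moves", "data": {"translation": [[0,0,0],[0,0,0],[0,0,0],[0,0,0]], "roll": [0,0,0,0], "gripper": 0.055}}

```text
time: 30.82
tcp_pos: [0.6267, -0.2261, 0.0266]
orientation: [0.128, 0.992, 0.003, 0.013]
contact_force: [-0.3, 0.5, 0.4]
opening: 0.0547
```

Emit:
{"op": "apply_moves", "data": {"translation": [[0,0,0.02],[0,0,0.035],[0,0,0.04],[0,0,0.04],[-0.02,0.02,0.03],[-0.03,0.025,0],[-0.03,0.025,0],[-0.03,0.025,0],[-0.03,0.025,0],[0,0,0]], "roll": [0,0,0,0,0,0,0,0,0,0]}}

```text
time: 31.65
tcp_pos: [0.479, -0.1026, 0.1956]
orientation: [0.13, 0.991, 0.004, 0.013]
contact_force: [-1.2, -0.9, 0.1]
opening: 0.055
```

Run:
```python
from h import *
c=snap('wrist','w14');snap('top','top14');s=snap('scene','scene14');o=ctrl.get_obs();print(o['tcp_pos'].round(4),o['time'])
cv2.imwrite('pics/s14c.png',cv2.resize(s['pixels'][110:340,100:420,::-1],None,fx=2.4,fy=2.4,interpolation=cv2.INTER_CUBIC))
```

```text
[ 0.4867 -0.1075  0.1972] 31.8
```

View pics/w14.png

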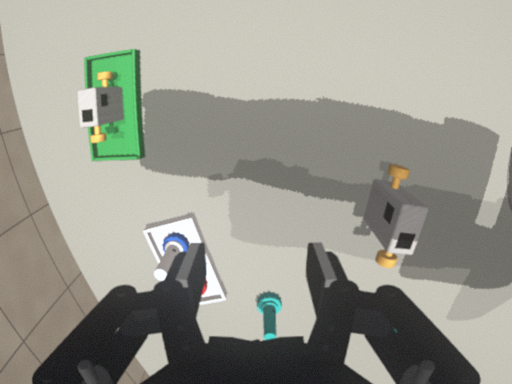

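View pics/s14c.png

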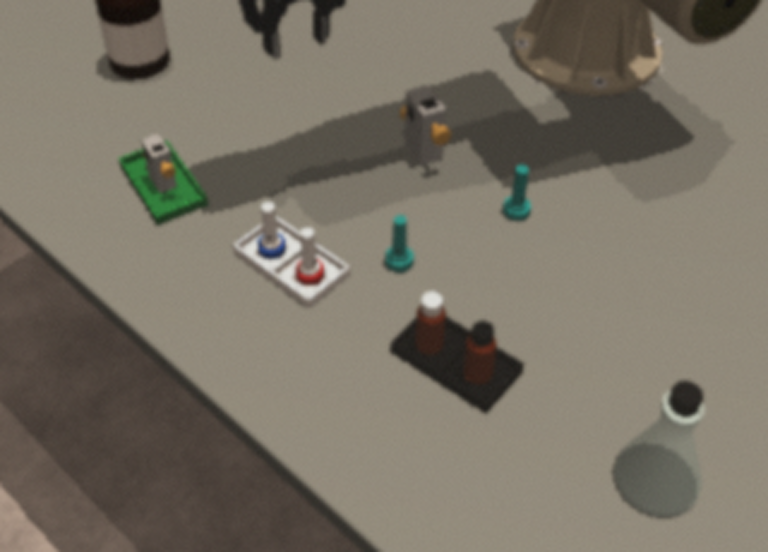

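The scene view shows every part upright in its tray, the clamp's screws along the green tray's long side, and the decoys, bottle and flask in place. A last numeric check, then I hand in.

Run:
```python
from h import *
c=dict(np.load('pics/top14.npz'));a=dict(np.load('pics/top0.npz'));H,S,V=hsv(c)
for n,(r0,r1,c0,c1) in dict(bottle=(160,210,390,445),flask=(150,190,100,145)).items():
    d=np.abs(c['pixels'][r0:r1,c0:c1].astype(int)-a['pixels'][r0:r1,c0:c1]).max(-1);print(n,'diff mean',d.mean().round(2),'n>40',(d>40).sum())
rep(c,'blue',(S>110)&(H>100)&(H<130),(130,175,240,300),.018)
rep(c,'red',(S>130)&((H<8)|(H>172))&(V>110),(130,175,240,300),.018)
b=(S>100)&(H>12)&(H<30)&(V>90)
v,u=np.nonzero(b[120:175,305:365]);p=ray(c,u+305,v+120,.04)[:,:2]
r,l,ce=cv2.kmeans(p.astype(np.float32),2,None,(3,20,1e-5),5,0);print('screws',ce.round(4).tolist(),len(p))
im=c['pixels'][110:240,160:390];cv2.imwrite('pics/t14c.png',cv2.resize(im[:,:,::-1],None,fx=3.4,fy=3.4,interpolation=cv2.INTER_CUBIC))
```

```text
bottle diff mean 4.62 n>40 0
flask diff mean 4.55 n>40 0
blue px [277.4 152.9] circ [ 0.6076 -0.033 ] d 0.0335 rect [ 0.6064 -0.0329] [0.03   0.0306] 88.7
red px [258.5 155.2] circ [0.6043 0.0304] d 0.0318 rect [0.6009 0.0305] [0.03  0.017] 88.8Traceback (most recent call last):
  File "<stdin>", line 9, in <module>
cv2.error: OpenCV(4.12.0) /io/opencv/modules/core/src/kmeans.cpp:243: error: (-2:Unspecified error) in function 'double cv::kmeans(cv::InputArray, int, cv::InputOutputArray, cv::TermCriteria, int, int, cv::OutputArray)'
> There can't be more clusters than elements (expected: 'N >= K'), where
>     'N' is 0
> must be greater than or equal to
>     'K' is 2
```

Run:
```python
from h import *
c=dict(np.load('pics/w14.npz'));H,S,V=hsv(c)
b=((S>100)&(H>10)&(H<30)&(V>90)).astype(np.uint8);b[:60]=0;b[150:]=0;b[:,:75]=0;b[:,130:]=0
n,l,st,ce=cv2.connectedComponentsWithStats(b)
k=sorted(range(1,n),key=lambda i:-st[i,4])[:2];print(st[k],ce[k])
for za,zb in((.05,.026),(.026,.05)):
    A=ray(c,*ce[k[0]],za)[0];B=ray(c,*ce[k[1]],zb)[0];d=(A-B)[:2];d*=np.sign(d[1])
    print(A.round(4),B.round(4),'L',np.linalg.norm(d).round(4),'psi',np.rad2deg(np.arctan2(-d[0],d[1])).round(1),((A+B)/2).round(4))
im=c['pixels'][40:170,70:150];cv2.imwrite('pics/w14c.png',cv2.resize(im[:,:,::-1],None,fx=4.5,fy=4.5,interpolation=cv2.INTER_CUBIC))
im=c=np.load('pics/top14.npz')['pixels'][110:240,160:390];cv2.imwrite('pics/t14c.png',cv2.resize(im[:,:,::-1],None,fx=3.4,fy=3.4))
```

```text
[[ 91 126  15  18 165]
 [ 97  72  15  15 148]] [[ 97.26666667 135.38181818]
 [104.16891892  77.49324324]]
[ 0.6364 -0.1957  0.05  ] [ 0.6199 -0.2574  0.026 ] L 0.0639 psi -14.9 [ 0.6281 -0.2265  0.038 ]
[ 0.6516 -0.1967  0.026 ] [ 0.6071 -0.2517  0.05  ] L 0.0707 psi -38.9 [ 0.6294 -0.2242  0.038 ]
```

View pics/w14c.png

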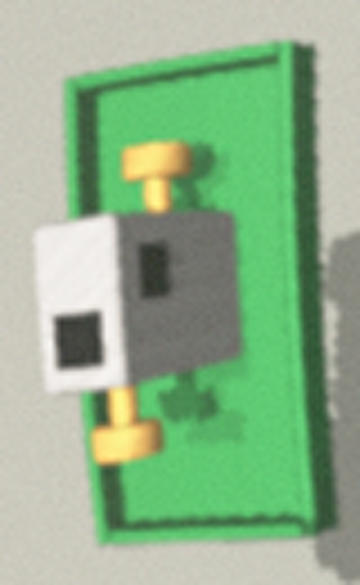

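View pics/t14c.png

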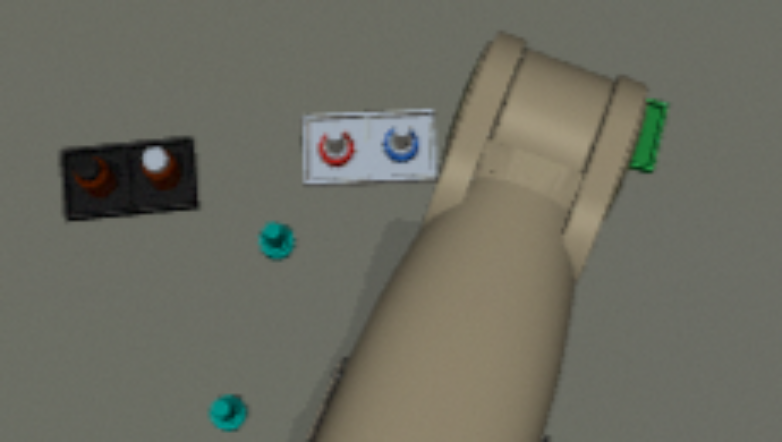

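The clamp is centred at (0.628, −0.226) with its screw axis at −14.9°, against −15.0° for the tray. Both vials and both plugs stand in separate bays, and nothing else moved. Handing in.

```bash
python3 -c "
from plant import ctrl
print(ctrl.finish_job())"
```

```text
the job is handed in; nothing more can be done
None
```

The job is done and handed in, about 32 s into the 144 s allowed. Both vials stand in the black tray and both plugs stand on their heads in the white tray, one to each bay. The small clamp stands in the green tray with its screws along the long side. I placed them in the order asked: vials, plugs, clamp.

**Last checks:**
- **Clamp:** its centre is at about (0.628, −0.226), within 3 mm of the tray centre. Its screw axis reads −14.9° against the tray's −15.0°.
- **Plugs and vials:** the blue and red heads measured within about 2 mm of their bay centres. The vials I checked only by eye, in the scene, wrist and top views; both stand upright in separate bays.
- **Bystanders:** the bottle and flask show no change between the first and last top pictures. The turquoise look-alikes and the large clamp were not touched.

**Imperfect or not confirmed:**
- The top camera could not confirm the clamp, because the arm hid it. That check rests on the wrist and scene views.
- The tool picked up a tilt of up to about 4° along the way, so the parts were set down slightly tilted. They stood upright after release.
- The highest wrist force I read was 33 N, when the clamp touched down. Forces are only reported at the end of each move call.

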